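Clamp a seal stone and set the sprung marker on its spot

TASK

Wind the vise's handwheel clockwise until the sliding jaw has pushed the seal stone firmly against the back jaw. Then take the round-handled sprung marker out of the wooden block and hold its point on the dot inside the inked ring on the stone's top, its handle leaning about 20 degrees from upright towards the front of the vise (the robot's side, along the jaws), pressing lightly so that the sprung nose is pushed in about half way. Finish while still holding it there like that, with the stone still clamped, and leave the square-handled chisel and everything else where they stand.

Things in the scene. Friction and masses are not known exactly. Their poses are not given: they have to be found in the camera images.
- vise: Fixed grey carving vise. Base plate x -55 to 55, y -190 to 60 mm, 20 mm high: the stone stands on it. Origin on the table; -x is the front (robot's side), x runs along the jaws, the sliding jaw closes to +y. Fixed back jaw: steel bar 90 (x) by 28 mm, face at y = +20 mm; jaw tops 50 mm above the table. Gear housing 60 by 60 mm, 50 mm high, at y = -130 mm.
- jaw (a joint): Travel of the sliding jaw towards the back jaw, m: 0 = fully open (60 mm between the jaws), range 0 to 0.034. Geared to the handwheel: jaw = 0.005 x wheel. Friction of 15 N keeps it where it is left. The stone is 30 mm thick, so it is clamped at about 0.030.
- front_jaw: The sliding steel jaw, 90 (x) by 25 (y) by 30 mm high. Its axes are the vise's axes; its origin is the vise's origin shifted along +y by the jaw value, its gripping face at y = -40 mm in its own frame.
- wheel (a joint): Handwheel angle, rad, growing clockwise seen from above (closes the jaw); range 0 to 6.8, starts at 0 to 2.4; the stone is clamped at about 6.0. Flat aluminium disc, 100 mm diameter, 10 mm thick, axis upright, top 68 mm above the table. Needs about 0.1 N m (3 N at the knob), much more once the stone is clamped; stays where it is left.
- wheel_axis (a point): Point on the handwheel's upright axis, level with the disc's top (68 mm above the table), at y = -130 mm in the vise's frame. A low hub cap of 26 mm diameter stands 6 mm above the disc.
- knob_grip (a point): Middle of the wheel's upright black crank knob: 18 mm diameter, 34 mm tall, 40 mm from the axis. This point is 18 mm above the disc and 86 mm above the table. The knob spins freely on its pin, so it can be gripped and led round the circle without turning the gripper.
- stone: Pale stone seal blank, 30 by 30 by 50 mm tall, about 130 g, standing loose between the jaws, its top 70 mm above the table. Origin: centre of its underside; z up; at yaw 0 its axes are the vise's axes. It starts 2 to 8 mm off the back jaw and shifts as the jaw closes.
- spot (a point): Small dot in the middle of an inked ring (11 mm across) on the stone's top face, 5 mm to +x and 4 mm to +y of the middle of the face. Its axes are the stone's axes, so -x is the front.
- block: Wooden tool block, fixed, 60 (x) by 150 (y) by 70 mm high, with two upright 13 mm holes 45 mm either side of its middle along its y axis. Origin: centre of its underside. Each hole holds one tool, either way round.
- marker: Sprung steel marker, about 80 g: round straight handle of 18 mm diameter, 70 mm long, then a shaft of 8 mm diameter, 36 mm long, and a thin sliding nose. Origin: underside of the handle, which rests on the block's top (70 mm above the table); z runs up the handle. The handle stands clear above the block; shaft and nose hang 60 mm down in the hole.
- nose (a joint): How far the marker's sprung nose is pushed in, in m: 0 = out, 0.010 = fully in. Spring 600 N/m (5 mm needs 3 N).
- marker_tip (a point): The marker's point (the end of its 4 mm thick, round-ended nose), 60 mm below the marker's origin along its axis when the nose is out; it moves with the nose.
- marker_top (a point): Centre of the top end of the marker's handle, 70 mm above the marker's origin.
- chisel: Bystander: steel chisel with a square 15 by 15 mm handle, 85 mm tall, standing in the block's other hole. To be left alone. Origin: the underside of its handle; z up.
- dish: Bystander, fixed: round wooden turntable dish, 180 mm diameter, 22 mm high, with two seals on it. Origin: centre of its underside.
- seal_a: Bystander: square stone seal with a ball top, 24 mm wide, 61 mm tall, standing on the dish. Origin: centre of its underside.
- seal_b: Bystander: round seal, 26 mm diameter, 50 mm tall, standing on the dish. Origin: centre of its underside.
- casket: Bystander, fixed: blue ceramic box 110 by 170 by 60 mm with closed hinged lid and a knob. Origin: centre of its underside.
- jar: Bystander: glass jar with cork stopper, 72 mm diameter, about 100 mm tall. Origin: centre of its underside.
- mallet: Bystander: small wooden mallet, 200 mm long, lying on the table.
- blank: Bystander: uncut stone blank 35 by 35 by 60 mm, standing. Origin: centre of its underside.
- tin: Bystander: round white paste pot, 66 mm diameter, 28 mm tall. Origin: centre of its underside.

How it is judged (in metres and radians):
On the way, in this order (a step that is already met when the one before it is completed fails the run):
1. the jaw has clamped the stone against the back jaw (over 3 N) (contact force between front_jaw and stone above 3 N and y of stone in the frame of vise above 0.002 m), for 0.3 s.
2. the marker is lifted out of the block by the gripper, the stone clamped (all of step 1 and height (world z) of marker_tip above 0.075 m and contact force between marker and the fingers above 1 N and contact force between marker and block below 0.1 N), for 0.2 s.
At the end, for the whole second after the job is handed in: Stone upright, clamped against the back jaw (over 3 N). Gripper holds the marker, at rest, clear of vise and block: tip within 5 mm of the dot, 1 to 6 N, nose 2 to 8.5 mm in, handle leaning 12 to 28 degrees towards the front, its top within 28 mm of the dot sideways (all of step 1 and angle between stone's own z axis and vertical below 0.06 rad and horizontal distance between marker_tip and spot below 0.005 m and distance between marker_tip and spot below 0.007 m and contact force between marker and stone between 1 and 6 N and value of joint nose between 0.002 and 0.0085 m and angle between marker's own z axis and vertical between 0.21 and 0.49 rad and x of marker_top in the frame of spot below -0.015 m and y of marker_top in the frame of spot between -0.028 and 0.028 m and contact force between marker and the fingers above 1 N and contact force between marker and vise below 0.1 N and contact force between marker and block below 0.1 N and linear speed of marker below 0.02 m/s); the arm keeps its last pose, push and grip.
It fails at once if the marker is pressed hard on the stone (over 15 N) (contact force between marker and stone above 15 N).
It fails at once if a bystander is disturbed (moved more than 20 mm) (distance of any of chisel, seal_a, seal_b, jar, mallet, blank, tin from where it was at the start of the episode above 0.02 m).
It also fails if it takes over 61 s, if anything falls off the work surface, if the arm or the gripper's body presses on something with over 40 N, if the wrist force passes 120 N, or if a joint passes its speed limit or range.

ROBOT

A 6-joint arm with a two-finger parallel gripper is mounted at the origin on the work surface. World frame = base frame: x ahead of the robot, y to its left, z up, the work surface at z = 0. Lengths are in m, angles in degrees, forces in N, time in s.
With the tool pointing down it reaches from about 0.35 to 0.875 m from the base axis. Payload 4.2 kg.
Tool frame: the origin (TCP) lies between the finger pads; the fingertips stand 8 mm ahead of it and the grasp point (between the pads) lies 11 mm behind it; x points along the fingers, y is the direction in which the jaws open and shut, and the axes are right-handed (so a half turn about x gives the same grasp; the last joint's range is limited). The gripper opens to 87 mm and grips with 3 to 60 N. Pads are 19 mm wide; open, the fingers measure 117 mm over their backs; the gripper's body (75 mm by 190 mm) begins 51 mm behind the grasp point.
Start: joints at [79.504, 22.042, 0.453, 0, -68.411, -14.817], TCP at [0.267, 0.565, 0.231] pointing down, gripper open.
Joint ranges: [-179.83, 179.83], [-69.29, 118.12], [-61.27, 80.66], [-181.25, 117.63], [-171.15, -9.14], [-177.46, 177.46]. Speed limits (degrees/s): [159.86, 159.86, 180, 180, 180, 180].

INTERFACE

Orientations are given as a 3x3 rotation matrix whose columns are the frame's x, y, z axes.
In Python, from station import r gives the robot as it stands. The module is installed in compiled form; this text tells all that it offers.
- The arm moves only by the tool move_arm, never from a script. Its argument "increments" is one flat list of numbers, 7 for each row, row after row: the turn, a rotation vector about the tool's x, y, z in degrees, then the shift along the tool's x, y, z in m, then the finger opening in m, from 0 to 0.087. A call has 1 to 12 rows; each row is the pose to reach, as a shift and turn from the pose commanded when the call began, along the tool's axes at that moment; what a row does not reach only later rows make up. A row lasts 1/12 s, in which the tool goes at most 41.7 mm and 7.16 degrees, less where a joint would pass 70% of its speed; a pose out of reach is approached as far as the arm can. A call with a gripper value outside its range is refused whole. The fingers move at their own pace and stop on an object; the grip force is fixed at half the most. Time passes only in rows, so rows that repeat a pose let the fingers close. It gives the time, the measured TCP pose, the force and the opening at its end, in the units of the state.
- r.sense(): the state, without advancing time (a new reading comes with each control period).
- r.capture(name): name is "side" or "top"; returns the picture (480x640x3 uint8, red, green, blue); there is no depth.
- r.calibration(name): a dict with "fx", "fy", "cx", "cy" (pixels), "D" ([k1, k2, p1, p2, k3] as OpenCV has them; the pictures are not rectified), "rvec" (rotation vector, rad) and "tvec" (3), from world to camera coordinates, as OpenCV has them. Camera axes: x right, y down, z forward; pixel columns grow to the right and rows downward; lengths in m; the calibration is good to about 2 mm. A picture is of the moment at which its call begins. calibration takes no time and is no camera call.
- r.finish_job(): hands the job in, once; it reports no verdict.
The state is a dict: "time_s": time; "joints": joint angles; "joint_velocities": joint speeds; "effort": joint torques, N m; "tcp_pos": TCP position; "ee_rot": TCP orientation; "wrist_force": force on the tool from outside, world axes, zero at the start; "moment": the same for the moment, N m; "gripper_width": opening from 0.0 (shut) to 1.0 (fully open).
Only numpy, scipy, OpenCV 4.12 (cv2) and the standard library are available. Lean on these libraries where they do the work, as an engineer would, in place of code of your own. Each camera call takes 0.05 s, during which the arm holds its last target.

## Working session

There is one attempt and no reset: what is moved stays moved. The work goes in short steps, Python scripts to look and compute and a tool call to move; the robot and the scene stay as the last step left them, time stands still between calls to the robot, and variables do not carry over. Pictures are saved under pics/ and viewed, and the job is handed in when it is done.

Besides the shell and the picture viewer there is one more tool, called after "Request:" as name(argument=value, ...) on one line, values as JSON. move_arm: Moves the arm, as the interface text tells. Its arguments: {"type":"object","properties":{"increments":{"type":"array","items":{"type":"number"}}},"required":["increments"]}

```bash
mkdir -p pics; ls
python3 - <<'E'
from station import r
import cv2,numpy as np
s=r.sense(); print(s)
for n in("side","top"):
    c=r.calibration(n);print(n,c)
    R=cv2.Rodrigues(np.array(c['rvec']))[0];print('cam pos',-R.T@np.array(c['tvec']).ravel(),'fwd',R[2])
    cv2.imwrite(f'pics/{n}0.png',r.capture(n)[:,:,::-1])
E
```

```text
pics
{'time_s': 0.0, 'joints': array([ 7.95037819e+01,  2.20913658e+01,  3.81520699e-01, -3.07992731e-02,
       -6.84092006e+01, -1.48173060e+01]), 'joint_velocities': array([-0.01250384,  0.03806135, -0.01677008,  0.00098517, -0.09742929,
        0.03586661]), 'effort': array([ 6.71819525e-04, -3.90657628e+01,  1.87404174e+01,  4.22005087e+00,
        1.10372464e-02, -1.85159856e-04]), 'tcp_pos': array([0.26695205, 0.56449454, 0.2294604 ]), 'ee_rot': array([[-8.69962210e-04, -4.27749595e-01, -9.03896857e-01],
       [-1.95186885e-03, -9.03894750e-01,  4.27750477e-01],
       [-9.99997717e-01,  2.13641487e-03, -4.85568346e-05]]), 'wrist_force': array([-0.21100387, -0.07920968, -0.15326064]), 'moment': array([0.04629619, 0.00423541, 0.02062433]), 'gripper_width': 0.998225930909744}
side {'fx': 459.18371113017673, 'fy': 459.18371113017673, 'cx': 324.0391211944293, 'cy': 243.81943164252309, 'D': array([-0.00975822,  0.        ,  0.        ,  0.        ,  0.        ]), 'rvec': array([ 0.32550497, -2.62582648,  1.47569179]), 'tvec': array([0.54775909, 0.19840142, 0.97172002])}
cam pos [0.36226145 0.83774743 0.67125914] fwd [ 0.20118668 -0.82968786 -0.52071295]
top {'fx': 468.57886898802656, 'fy': 468.57886898802656, 'cx': 324.1928065986502, 'cy': 238.69450908310057, 'D': array([0.03881769, 0.        , 0.        , 0.        , 0.        ]), 'rvec': array([ 2.1285234 , -2.17951168,  0.16991336]), 'tvec': array([-0.03608475,  0.57253065,  1.15110159])}
cam pos [ 0.4021777  -0.03005432  1.22126088] fwd [ 0.14202609 -0.01641437 -0.98972681]
```

View pics/side0.png

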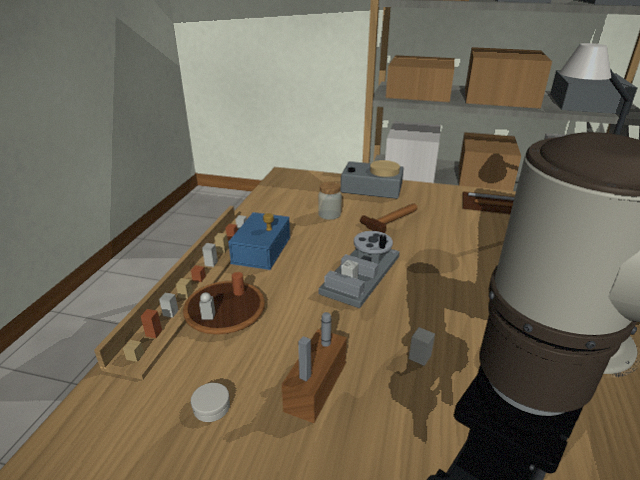

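View pics/top0.png

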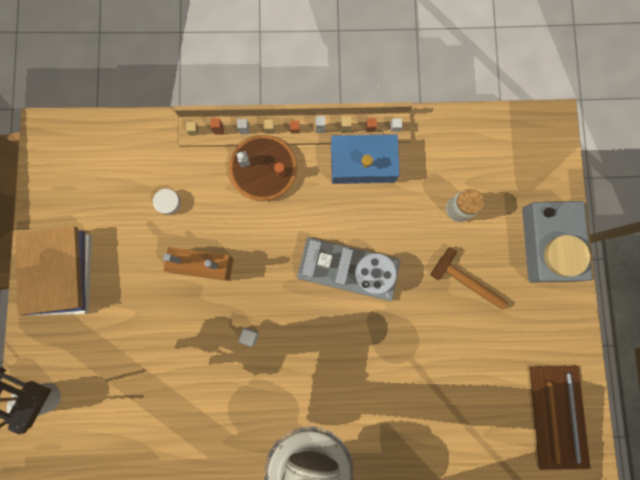

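The side view shows the block with the square chisel (305,355) nearer and the round marker (326,328) farther. The vise is at about (360,265), with the wheel at (374,243). In the top view the wheel is at (377,273), the stone at (325,260) and the marker at (209,264). I'll zoom in next.

Run:
```python
import cv2
a=cv2.imread('pics/top0.png')[225:310,290:410];cv2.imwrite('pics/t_v.png',cv2.resize(a,None,fx=6,fy=6,interpolation=cv2.INTER_CUBIC))
a=cv2.imread('pics/top0.png')[235:295,150:250];cv2.imwrite('pics/t_b.png',cv2.resize(a,None,fx=8,fy=8,interpolation=cv2.INTER_CUBIC))
a=cv2.imread('pics/side0.png')[220:310,310:410];cv2.imwrite('pics/s_v.png',cv2.resize(a,None,fx=6,fy=6,interpolation=cv2.INTER_CUBIC))
a=cv2.imread('pics/side0.png')[300:425,270:360];cv2.imwrite('pics/s_b.png',cv2.resize(a,None,fx=4.5,fy=4.5,interpolation=cv2.INTER_CUBIC))
```

```text
(no output)
```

View pics/t_v.png

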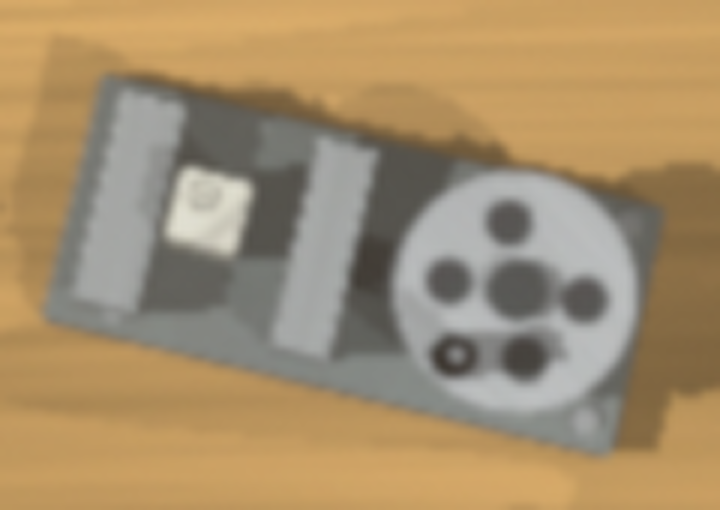

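View pics/t_b.png

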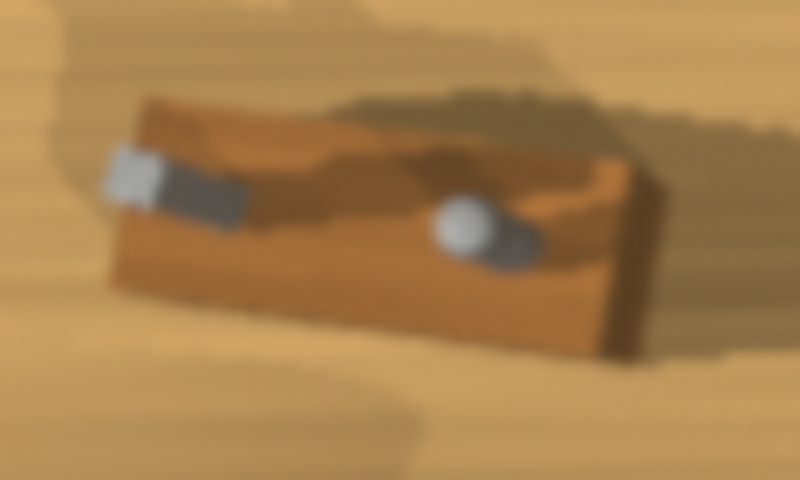

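View pics/s_v.png

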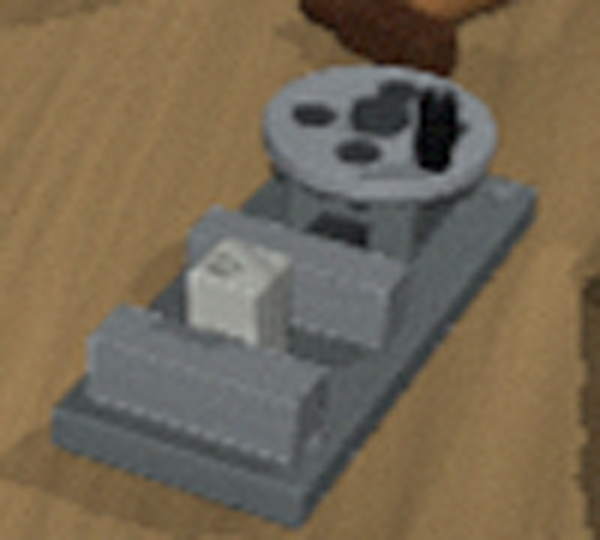

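View pics/s_b.png

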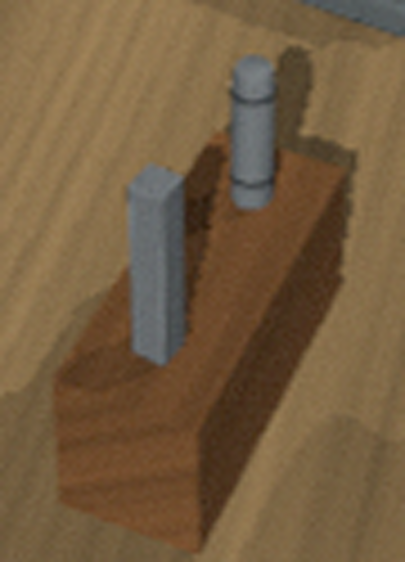

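```bash
cat > h.py <<'E'
import cv2,numpy as np
from station import r
def cam(n):
    c=r.calibration(n);K=np.array([[c['fx'],0,c['cx']],[0,c['fy'],c['cy']],[0,0,1]])
    return K,np.array(c['D']),cv2.Rodrigues(np.array(c['rvec']))[0],np.array(c['tvec']).ravel()
def ray(n,p):
    K,D,R,t=cam(n);u=cv2.undistortPoints(np.array([[p]],float),K,D)[0,0]
    d=R.T@np.array([u[0],u[1],1]);return -R.T@t,d/np.linalg.norm(d)
def onz(n,p,z):
    o,d=ray(n,p);return o+d*(z-o[2])/d[2]
def tri(pt,ps):
    o1,d1=ray('top',pt);o2,d2=ray('side',ps)
    s=np.linalg.lstsq(np.c_[d1,-d2],o2-o1,rcond=None)[0]
    a=o1+d1*s[0];b=o2+d2*s[1];return (a+b)/2,np.linalg.norm(a-b)
def proj(n,P):
    K,D,R,t=cam(n);return cv2.projectPoints(np.array(P,float).reshape(-1,3),cv2.Rodrigues(R)[0],t,K,D)[0].reshape(-1,2)
def cc(p,f,x0,y0): return ((p[0]+.5)/f-.5+x0,(p[1]+.5)/f-.5+y0)
E
python3 - <<'E'
from h import *
np.set_printoptions(precision=4,suppress=True)
tv=lambda x,y:cc((x,y),6,290,225); sv=lambda x,y:cc((x,y),6,310,220)
tb=lambda x,y:cc((x,y),8,150,235); sb=lambda x,y:cc((x,y),4.5,270,300)
print('plate',[onz('top',tv(*p),.02)[:2] for p in((105,75),(45,320),(605,455),(662,207))])
print('plate side',[onz('side',sv(*p),.02)[:2] for p in((53,418),(298,500),(535,193))])
print('disc top',onz('top',tv(516,290),.068),'side',onz('side',sv(381,128),.068), tri(tv(516,290),sv(381,128)))
print('knob top tri',tri(tv(456,356),sv(436,98)), onz('top',tv(456,356),.103))
print('spot',tri(tv(206,195),sv(224,267)),onz('top',tv(206,195),.07),onz('side',sv(224,267),.07))
print('marker top',tri(tb(465,227),sb(254,66)),onz('top',tb(465,227),.14))
print('marker base side',onz('side',sb(252,200),.07))
print('chisel top',tri(tb(135,178),sb(156,178)))
print('block', [onz('top',tb(*p),.07)[:2] for p in((145,98),(110,287),(603,355),(630,160))])
E
```

```text
plate [array([ 0.5798, -0.0058]), array([0.4749, 0.0218]), array([ 0.4122, -0.2145]), array([ 0.5171, -0.2438])]
plate side [array([0.5776, 0.0018]), array([0.4758, 0.0281]), array([ 0.4122, -0.2107])]
disc top [ 0.4797 -0.1736  0.068 ] side [ 0.4775 -0.1689  0.068 ] (array([ 0.479 , -0.1741,  0.0649]), np.float64(0.0017350732422540076))
knob top tri (array([ 0.4525, -0.1446,  0.1002]), np.float64(0.001275926269399337)) [ 0.4517 -0.1444  0.103 ]
spot (array([ 0.5214, -0.0474,  0.0685]), np.float64(0.0006252682685290863)) [ 0.5216 -0.0473  0.07  ] [ 0.5207 -0.0452  0.07  ]
marker top (array([0.507 , 0.2218, 0.1384]), np.float64(0.00044163183079302205)) [0.5071 0.2214 0.14  ]
marker base side [0.5061 0.2252 0.07  ]
chisel top (array([0.5216, 0.3104, 0.156 ]), np.float64(0.0002976409542697741))
block [array([0.556 , 0.3355]), array([0.4982, 0.3446]), array([0.4737, 0.1955]), array([0.5333, 0.1876])]
```

```bash
cat >> h.py <<'E'
from scipy.spatial.transform import Rotation as Ro
def Rt(yaw,tilt=0):
    """jaw along angle yaw; tool down; tilt: tool back leans to -(yaw dir), deg"""
    a=np.radians(yaw);f=np.array([np.cos(a),np.sin(a),0])
    t=np.radians(tilt);x=np.array([0,0,-1])*np.cos(t)+f*np.sin(t)
    y=-(f*np.cos(t)+np.array([0,0,1])*np.sin(t))
    return np.c_[x,y,np.cross(x,y)]
def inc(p,R,s=None):
    s=s or r.sense();R0=np.array(s['ee_rot'])
    return np.r_[Ro.from_matrix(R0.T@R).as_rotvec(degrees=True),R0.T@(np.array(p)-s['tcp_pos'])]
def show(ps,R):
    s=r.sense()
    for p in ps: print(np.round(inc(p,R,s),4).tolist())
np.set_printoptions(precision=4,suppress=True)
E
python3 - <<'E'
from h import *
show([[.4517,-.1444,.16],[.4517,-.1444,.083]],Rt(-14.9))
E
```

```text
[79.576, -0.0832, -0.0909, 0.0707, 0.5616, -0.4702]
[79.576, -0.0832, -0.0909, 0.1477, 0.5615, -0.4702]
```

Request:
move_arm(increments=[20,0,0,0,0.15,-0.12,0.05,40,0,0,0,0.28,-0.235,0.05,60,0,0,0.02,0.4,-0.35,0.05,79.5,0,0,0.07,0.5615,-0.47,0.05,79.5,0,0,0.07,0.5615,-0.47,0.05,79.5,0,0,0.07,0.5615,-0.47,0.05,79.5,0,0,0.07,0.5615,-0.47,0.05,79.5,0,0,0.07,0.5615,-0.47,0.05,79.5,0,0,0.07,0.5615,-0.47,0.05,79.5,0,0,0.07,0.5615,-0.47,0.05,79.5,0,0,0.07,0.5615,-0.47,0.05,79.5,0,0,0.07,0.5615,-0.47,0.05])

```text
time_s: 1.1
tcp_pos: [0.3926, 0.0815, 0.1867]
ee_rot: [[0.0, -0.966, 0.259], [0.0, 0.259, 0.966], [-1.0, -0.0, 0.0]]
wrist_force: [1.0, 0.3, -0.4]
gripper_width: 0.577
```

Run:
```python
from h import *
show([[.4517,-.1444,.16]],Rt(-14.9))
```

```text
[-0.1292, 0.0199, 0.0055, 0.0267, -0.1157, -0.2029]
```

Request:
move_arm(increments=[0,0,0,0.026,-0.116,-0.203,0.05,0,0,0,0.026,-0.116,-0.203,0.05,0,0,0,0.026,-0.116,-0.203,0.05,0,0,0,0.026,-0.116,-0.203,0.05,0,0,0,0.026,-0.116,-0.203,0.05,0,0,0,0.026,-0.116,-0.203,0.05,0,0,0,0.026,-0.116,-0.203,0.05,0,0,0,0.026,-0.116,-0.203,0.05,0,0,0,0.026,-0.116,-0.203,0.05])

```text
time_s: 1.85
tcp_pos: [0.4527, -0.1422, 0.1605]
ee_rot: [[-0.001, -0.967, 0.256], [0.0, 0.256, 0.967], [-1.0, 0.001, -0.0]]
wrist_force: [-0.3, 1.1, 0.5]
gripper_width: 0.571
```

Run:
```python
from h import *
s=r.sense();print(s['tcp_pos'],s['gripper_width'],s['joints'])
show([[.4517,-.1444,.16],[.4517,-.1444,.083]],Rt(-14.9))
a=r.capture('side')
cv2.imwrite('pics/s1.png',cv2.resize(a[150:330,270:510,::-1],None,fx=3,fy=3,interpolation=cv2.INTER_CUBIC))
```

```text
[ 0.4527 -0.1422  0.1605] 0.5707616801490105 [  2.2284  11.3745 -25.8835  -0.0219 -52.7991 -17.0619]
[0.0532, -0.0001, -0.0597, 0.0005, 0.0004, -0.0024]
[0.0532, -0.0001, -0.0597, 0.0775, 0.0003, -0.0024]
```

View pics/s1.png

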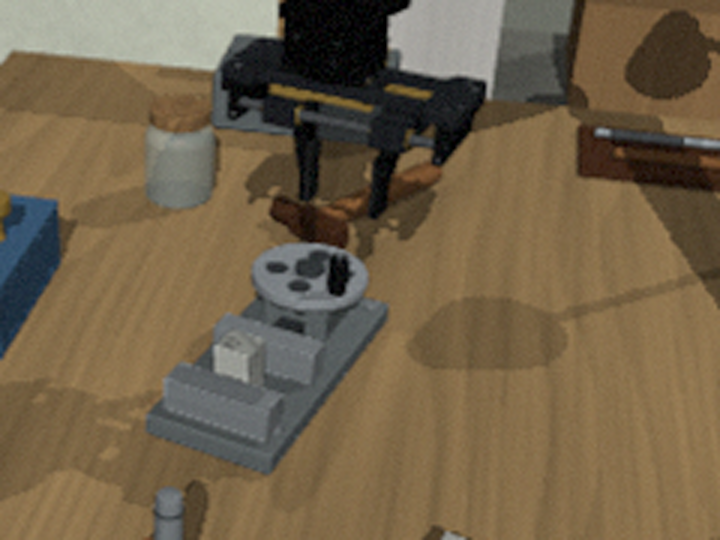

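The fingers straddle the knob: tips at crop (307,195) and (376,212), knob at (338,272). Descending next.

Run:
```python
from h import *
p=proj('side',[[.4527,-.1422,.1525],[.4527+.024,-.1422-.0064,.1525],[.4527-.024,-.1422+.0064,.1525]]);print((p-[270,150])*3)
```

```text
[[341.6858 202.8519]
 [313.0903 195.666 ]
 [370.8081 210.1713]]
```

Request:
move_arm(increments=[0,0,0,0.025,0.0005,-0.002,0.05,0,0,0,0.045,0.0005,-0.002,0.05,0,0,0,0.06,0.0005,-0.002,0.05,0,0,0,0.077,0.0005,-0.002,0.05,0,0,0,0.077,0.0005,-0.002,0.05,0,0,0,0.077,0.0005,-0.002,0.05,0,0,0,0.077,0.0005,-0.002,0.05])

```text
time_s: 2.48
tcp_pos: [0.453, -0.1435, 0.085]
ee_rot: [[0.002, -0.967, 0.254], [-0.0, 0.254, 0.967], [-1.0, -0.002, 0.0]]
wrist_force: [-0.4, 0.0, 0.5]
gripper_width: 0.573
```

Request:
move_arm(increments=[0,0,0,0.002,0,0,0,0,0,0,0.002,0,0,0,0,0,0,0.002,0,0,0,0,0,0,0.002,0,0,0,0,0,0,0.002,0,0,0,0,0,0,0.002,0,0,0])

```text
time_s: 2.98
tcp_pos: [0.4521, -0.1442, 0.082]
ee_rot: [[0.0, -0.967, 0.256], [0.0, 0.256, 0.967], [-1.0, -0.0, 0.0]]
wrist_force: [0.2, 1.1, 0.8]
gripper_width: 0.21
```

Run:
```python
from h import *
s=r.sense();print(s['tcp_pos'],s['gripper_width']*87,s['wrist_force'])
for n,c in(('side',(310,180,470,310)),('top',(290,215,430,320))):
    a=r.capture(n)[:,:,::-1];cv2.imwrite(f'pics/{n}2.png',cv2.resize(a[c[1]:c[3],c[0]:c[2]],None,fx=4.5,fy=4.5,interpolation=cv2.INTER_CUBIC))
```

```text
[ 0.4521 -0.1442  0.082 ] 18.258593168617022 [0.1604 1.0663 0.8013]
```

View pics/side2.png

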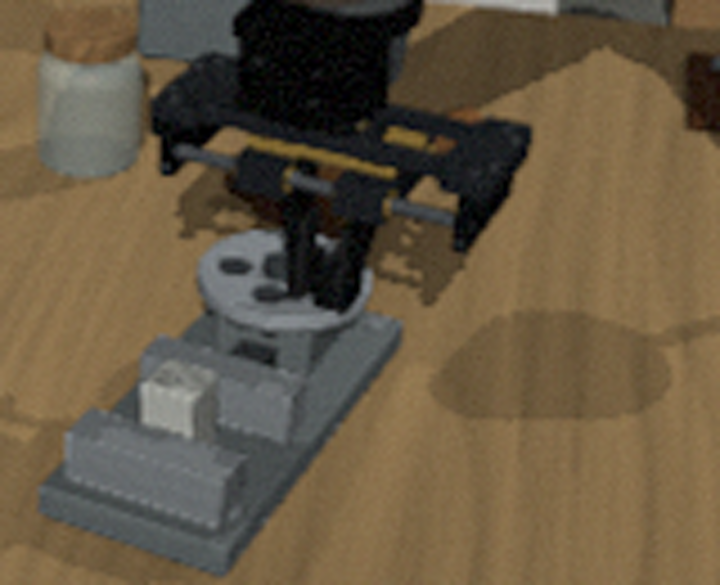

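The knob is gripped: opening 18.3 mm, radius 40.1 mm from the axis. Next, the circle numbers.

```bash
cat >> h.py <<'E'
AX=np.array([.4795,-.1735]);TH=-14.85
def circ(step,n=12,rad=.0401,w=0):
    s=r.sense();d=np.array(s['tcp_pos'])[:2]-AX;a0=np.degrees(np.arctan2(d[1],d[0]))-TH
    print('r',np.linalg.norm(d),'ang vise',a0,'f',s['wrist_force'])
    R=Rt(TH);o=[]
    for i in range(1,n+1):
        a=np.radians(a0-step*i+TH);p=np.r_[AX+rad*np.array([np.cos(a),np.sin(a)]),s['tcp_pos'][2]]
        v=s['ee_rot'].T@(p-s['tcp_pos']);o+=[0,0,0,0,round(v[1],4),round(v[2],4),w]
    print(o)
E
python3 - <<'E'
from h import *
circ(9)
E
```

```text
r 0.04016718053251999 ang vise 148.05013622087353 f [-1.4215  0.6836  2.3261]
[0, 0, 0, 0, np.float64(-0.0038), np.float64(0.005), 0, 0, 0, 0, 0, np.float64(-0.0083), np.float64(0.0094), 0, 0, 0, 0, 0, np.float64(-0.0134), np.float64(0.0131), 0, 0, 0, 0, 0, np.float64(-0.019), np.float64(0.0159), 0, 0, 0, 0, 0, np.float64(-0.025), np.float64(0.0178), 0, 0, 0, 0, 0, np.float64(-0.0313), np.float64(0.0187), 0, 0, 0, 0, 0, np.float64(-0.0376), np.float64(0.0187), 0, 0, 0, 0, 0, np.float64(-0.0438), np.float64(0.0176), 0, 0, 0, 0, 0, np.float64(-0.0497), np.float64(0.0156), 0, 0, 0, 0, 0, np.float64(-0.0553), np.float64(0.0127), 0, 0, 0, 0, 0, np.float64(-0.0604), np.float64(0.009), 0, 0, 0, 0, 0, np.float64(-0.0648), np.float64(0.0045), 0]
```

Request:
move_arm(increments=[0,0,0,0,-0.004,0.005,0,0,0,0,0,-0.0085,0.0095,0,0,0,0,0,-0.0135,0.013,0,0,0,0,0,-0.019,0.016,0,0,0,0,0,-0.025,0.018,0,0,0,0,0,-0.0315,0.0185,0,0,0,0,0,-0.0375,0.0185,0,0,0,0,0,-0.044,0.0175,0,0,0,0,0,-0.0495,0.0155,0,0,0,0,0,-0.0555,0.0125,0,0,0,0,0,-0.0605,0.009,0,0,0,0,0,-0.065,0.0045,0])

```text
time_s: 4.08
tcp_pos: [0.5154, -0.1563, 0.0819]
ee_rot: [[-0.004, -0.967, 0.255], [0.0, 0.255, 0.967], [-1.0, 0.004, -0.001]]
wrist_force: [-7.5, 0.5, 8.4]
gripper_width: 0.195
```

```bash
sed -i 's/round(v\[1\],4),round(v\[2\],4)/round(float(v[1]),4),round(float(v[2]),4)/' h.py
python3 - <<'E'
from h import *
circ(9)
s=r.sense();print(s['tcp_pos'],s['gripper_width']*87)
E
```

```text
r 0.03976868338546397 ang vise 40.44843326197279 f [-7.5203  0.5161  8.4162]
[0, 0, 0, 0, -0.0039, -0.0049, 0, 0, 0, 0, 0, -0.0068, -0.0105, 0, 0, 0, 0, 0, -0.0087, -0.0165, 0, 0, 0, 0, 0, -0.0097, -0.0227, 0, 0, 0, 0, 0, -0.0097, -0.029, 0, 0, 0, 0, 0, -0.0087, -0.0352, 0, 0, 0, 0, 0, -0.0067, -0.0412, 0, 0, 0, 0, 0, -0.0039, -0.0468, 0, 0, 0, 0, 0, -0.0002, -0.0519, 0, 0, 0, 0, 0, 0.0043, -0.0563, 0, 0, 0, 0, 0, 0.0094, -0.06, 0, 0, 0, 0, 0, 0.015, -0.0628, 0]
[ 0.5154 -0.1563  0.0819] 16.968781991802942
```

Request:
move_arm(increments=[0,0,0,0,-0.004,-0.005,0,0,0,0,0,-0.007,-0.0105,0,0,0,0,0,-0.0085,-0.0165,0,0,0,0,0,-0.0095,-0.0225,0,0,0,0,0,-0.0095,-0.029,0,0,0,0,0,-0.0085,-0.035,0])

```text
time_s: 4.58
tcp_pos: [0.5151, -0.1914, 0.0819]
ee_rot: [[-0.002, -0.967, 0.256], [0.002, 0.256, 0.967], [-1.0, 0.002, 0.001]]
wrist_force: [-3.9, 6.9, 7.0]
gripper_width: 0.199
```

Run:
```python
from h import *
circ(9)
s=r.sense();print(s['tcp_pos'],s['gripper_width']*87,s['moment'])
for n,c in(('side',(310,180,470,310)),('top',(290,215,430,320))):
    a=r.capture(n)[:,:,::-1];cv2.imwrite(f'pics/{n}3.png',cv2.resize(a[c[1]:c[3],c[0]:c[2]],None,fx=4.5,fy=4.5,interpolation=cv2.INTER_CUBIC))
```

```text
r 0.03983997146774752 ang vise -11.82616870819007 f [-3.9333  6.8945  7.0341]
[0, 0, 0, 0, 0.0015, -0.0061, 0, 0, 0, 0, 0, 0.0042, -0.0118, 0, 0, 0, 0, 0, 0.0078, -0.017, 0, 0, 0, 0, 0, 0.0121, -0.0215, 0, 0, 0, 0, 0, 0.0171, -0.0254, 0, 0, 0, 0, 0, 0.0226, -0.0284, 0, 0, 0, 0, 0, 0.0285, -0.0305, 0, 0, 0, 0, 0, 0.0347, -0.0317, 0, 0, 0, 0, 0, 0.041, -0.0319, 0, 0, 0, 0, 0, 0.0472, -0.0311, 0, 0, 0, 0, 0, 0.0533, -0.0293, 0, 0, 0, 0, 0, 0.059, -0.0266, 0]
[ 0.5151 -0.1914  0.0819] 17.277525966707582 [1.9143 1.3805 0.0063]
```

View pics/side3.png

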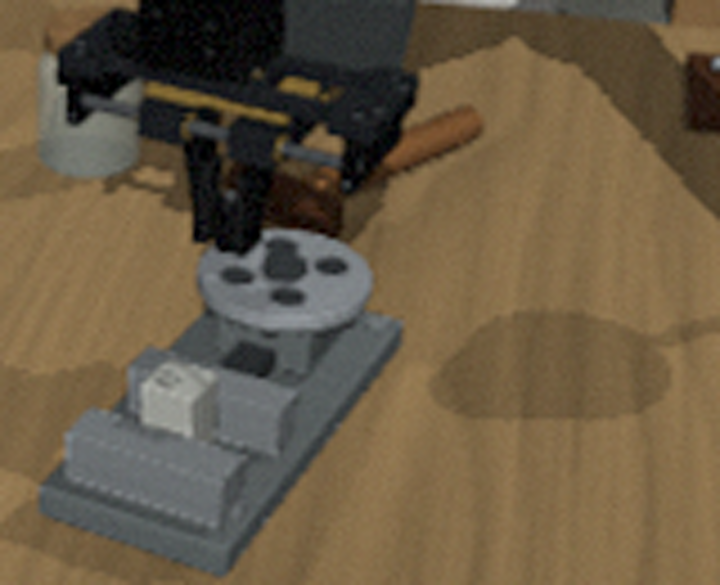

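The wheel turns with the knob. Continuing.

Request:
move_arm(increments=[0,0,0,0,0.0015,-0.006,0,0,0,0,0,0.004,-0.012,0,0,0,0,0,0.008,-0.017,0,0,0,0,0,0.012,-0.0215,0,0,0,0,0,0.017,-0.0255,0,0,0,0,0,0.0225,-0.0285,0,0,0,0,0,0.0285,-0.0305,0,0,0,0,0,0.0345,-0.0315,0,0,0,0,0,0.041,-0.032,0,0,0,0,0,0.047,-0.031,0])

```text
time_s: 5.52
tcp_pos: [0.4636, -0.2105, 0.0821]
ee_rot: [[0.003, -0.967, 0.255], [-0.001, 0.255, 0.967], [-1.0, -0.004, 0.0]]
wrist_force: [3.8, -0.9, -0.9]
gripper_width: 0.197
```

Run:
```python
from h import *
circ(9)
s=r.sense();print(s['tcp_pos'],s['gripper_width']*87,s['moment'])
for n,c in(('side',(310,180,470,310)),):
    a=r.capture(n)[:,:,::-1];cv2.imwrite(f'pics/{n}4.png',cv2.resize(a[c[1]:c[3],c[0]:c[2]],None,fx=4.5,fy=4.5,interpolation=cv2.INTER_CUBIC))
```

```text
r 0.040301976610334626 ang vise -98.38739108670887 f [ 3.7816 -0.8976 -0.8626]
[0, 0, 0, 0, 0.0061, 0.0016, 0, 0, 0, 0, 0, 0.0119, 0.004, 0, 0, 0, 0, 0, 0.0173, 0.0072, 0, 0, 0, 0, 0, 0.0222, 0.0112, 0, 0, 0, 0, 0, 0.0263, 0.016, 0, 0, 0, 0, 0, 0.0296, 0.0213, 0, 0, 0, 0, 0, 0.0321, 0.0271, 0, 0, 0, 0, 0, 0.0336, 0.0332, 0, 0, 0, 0, 0, 0.0342, 0.0395, 0, 0, 0, 0, 0, 0.0337, 0.0458, 0, 0, 0, 0, 0, 0.0323, 0.0519, 0, 0, 0, 0, 0, 0.03, 0.0577, 0]
[ 0.4636 -0.2105  0.0821] 17.10387534733 [-0.1202 -1.1139 -0.0063]
```

View pics/side4.png

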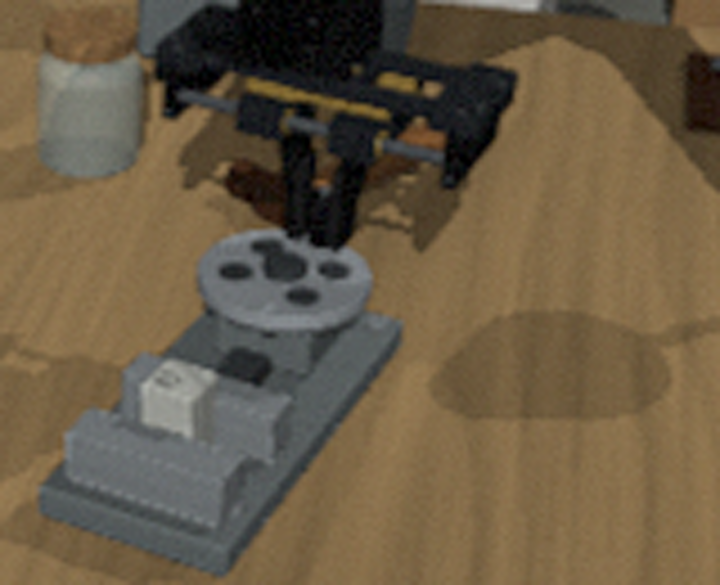

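Request:
move_arm(increments=[0,0,0,0,0.006,0.0015,0,0,0,0,0,0.012,0.004,0,0,0,0,0,0.0175,0.007,0,0,0,0,0,0.022,0.011,0,0,0,0,0,0.0265,0.016,0])

```text
time_s: 5.98
tcp_pos: [0.4416, -0.188, 0.0821]
ee_rot: [[0.004, -0.967, 0.255], [-0.001, 0.255, 0.967], [-1.0, -0.004, 0.0]]
wrist_force: [6.5, -0.8, -4.3]
gripper_width: 0.19
```

Run:
```python
from h import *
circ(6)
s=r.sense();print(s['tcp_pos'],s['gripper_width']*87,s['moment'])
for n,c in(('top',(290,215,430,320)),('side',(310,180,470,310))):
    a=r.capture(n)[:,:,::-1];cv2.imwrite(f'pics/{n}5.png',cv2.resize(a[c[1]:c[3],c[0]:c[2]],None,fx=4.5,fy=4.5,interpolation=cv2.INTER_CUBIC))
```

```text
r 0.040550998931267776 ang vise -144.26437071613736 f [ 6.5443 -0.8414 -4.296 ]
[0, 0, 0, 0, 0.0019, 0.0038, 0, 0, 0, 0, 0, 0.0038, 0.0075, 0, 0, 0, 0, 0, 0.0053, 0.0115, 0, 0, 0, 0, 0, 0.0063, 0.0155, 0, 0, 0, 0, 0, 0.007, 0.0197, 0, 0, 0, 0, 0, 0.0072, 0.0239, 0, 0, 0, 0, 0, 0.0069, 0.0281, 0, 0, 0, 0, 0, 0.0062, 0.0322, 0, 0, 0, 0, 0, 0.0051, 0.0363, 0, 0, 0, 0, 0, 0.0036, 0.0402, 0, 0, 0, 0, 0, 0.0017, 0.0439, 0, 0, 0, 0, 0, -0.0006, 0.0474, 0]
[ 0.4416 -0.188   0.0821] 16.543753226009404 [-0.2591 -2.1381 -0.0008]
```

View pics/top5.png

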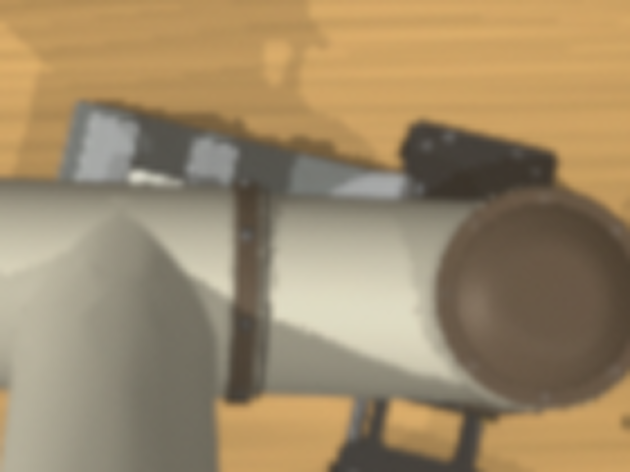

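View pics/side5.png

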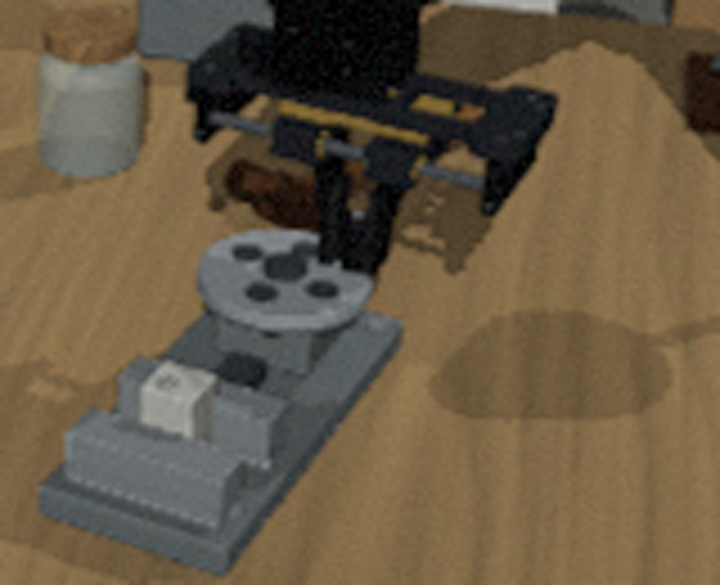

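Request:
move_arm(increments=[0,0,0,0,0.002,0.004,0,0,0,0,0,0.0035,0.0075,0,0,0,0,0,0.005,0.0115,0,0,0,0,0,0.006,0.0155,0])

```text
time_s: 6.42
tcp_pos: [0.439, -0.1721, 0.0821]
ee_rot: [[0.001, -0.967, 0.255], [-0.002, 0.255, 0.967], [-1.0, -0.002, -0.001]]
wrist_force: [4.3, -13.3, -5.7]
gripper_width: 0.198
```

Run:
```python
from h import *
circ(5,rad=.0398)
s=r.sense();print(s['tcp_pos'],s['gripper_width']*87,s['moment'])
for n,c in(('side',(310,180,470,310)),):
    a=r.capture(n)[:,:,::-1];cv2.imwrite(f'pics/{n}6.png',cv2.resize(a[c[1]:c[3],c[0]:c[2]],None,fx=4.5,fy=4.5,interpolation=cv2.INTER_CUBIC))
```

```text
r 0.04047979693622695 ang vise 192.93439036265497 f [  4.2941 -13.2814  -5.6953]
[0, 0, 0, 0, -0.0, 0.0036, 0, 0, 0, 0, 0, 0.0003, 0.007, 0, 0, 0, 0, 0, 0.0003, 0.0105, 0, 0, 0, 0, 0, 0.0, 0.014, 0, 0, 0, 0, 0, -0.0006, 0.0174, 0, 0, 0, 0, 0, -0.0014, 0.0207, 0, 0, 0, 0, 0, -0.0026, 0.024, 0, 0, 0, 0, 0, -0.0041, 0.0272, 0, 0, 0, 0, 0, -0.0058, 0.0302, 0, 0, 0, 0, 0, -0.0077, 0.033, 0, 0, 0, 0, 0, -0.01, 0.0357, 0, 0, 0, 0, 0, -0.0124, 0.0382, 0]
[ 0.439  -0.1721  0.0821] 17.23867646410892 [-3.8303 -1.5384  0.0112]
```

View pics/side6.png

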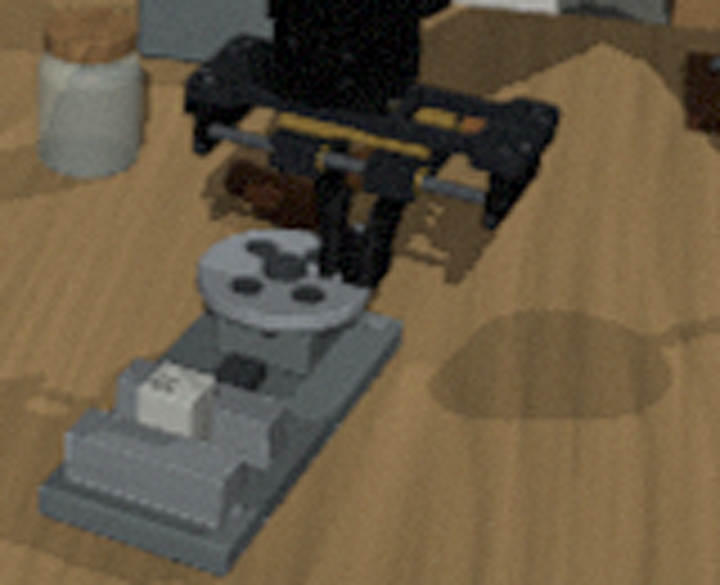

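Request:
move_arm(increments=[0,0,0,0,0,0.002,0,0,0,0,0,0,0.004,0,0,0,0,0,0,0.004,0])

```text
time_s: 6.72
tcp_pos: [0.4391, -0.1705, 0.0821]
ee_rot: [[-0.001, -0.967, 0.254], [-0.005, 0.254, 0.967], [-1.0, 0.0, -0.005]]
wrist_force: [3.2, -17.8, -5.0]
gripper_width: 0.195
```

Run:
```python
from h import *
circ(5,rad=.0398)
s=r.sense();print(s['tcp_pos'],s['gripper_width']*87,s['moment'])
for n,c in(('side',(310,180,470,310)),):
    a=r.capture(n)[:,:,::-1];cv2.imwrite(f'pics/{n}7.png',cv2.resize(a[c[1]+50:c[3],c[0]:c[2]-60],None,fx=7,fy=7,interpolation=cv2.INTER_CUBIC))
```

```text
r 0.040476188167133546 ang vise 190.62069058344701 f [  3.1921 -17.8025  -5.0403]
[0, 0, 0, 0, -0.0002, 0.0036, 0, 0, 0, 0, 0, -0.0, 0.007, 0, 0, 0, 0, 0, -0.0001, 0.0105, 0, 0, 0, 0, 0, -0.0005, 0.0139, 0, 0, 0, 0, 0, -0.0013, 0.0173, 0, 0, 0, 0, 0, -0.0023, 0.0207, 0, 0, 0, 0, 0, -0.0036, 0.0239, 0, 0, 0, 0, 0, -0.0052, 0.027, 0, 0, 0, 0, 0, -0.007, 0.0299, 0, 0, 0, 0, 0, -0.0091, 0.0327, 0, 0, 0, 0, 0, -0.0114, 0.0353, 0, 0, 0, 0, 0, -0.014, 0.0376, 0]
[ 0.4391 -0.1705  0.0821] 16.94374808020066 [-5.348  -1.1268  0.0324]
```

View pics/side7.png

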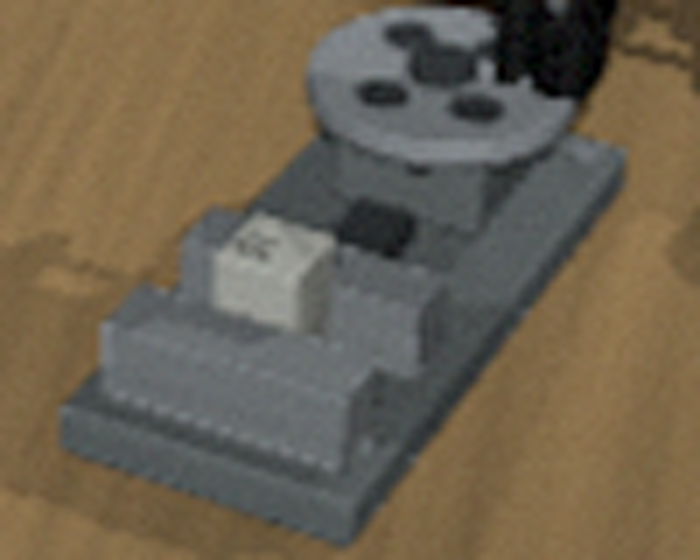

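Request:
move_arm(increments=[0,0,0,0,0,0.0015,0,0,0,0,0,0,0.003,0,0,0,0,0,0,0.003,0,0,0,0,0,0,0.003,0,0,0,0,0,0,0.003,0])

```text
time_s: 7.18
tcp_pos: [0.4393, -0.1691, 0.0821]
ee_rot: [[-0.003, -0.967, 0.254], [-0.006, 0.254, 0.967], [-1.0, 0.001, -0.007]]
wrist_force: [2.6, -25.7, -5.6]
gripper_width: 0.192
```

Run:
```python
from h import *
circ(5,rad=.0398,n=1)
s=r.sense();print(s['tcp_pos'],s['gripper_width']*87,s['moment'])
```

```text
r 0.04047787370339413 ang vise 188.6315678703091 f [  2.5575 -25.6681  -5.5904]
[0, 0, 0, 0, -0.0003, 0.0036, 0]
[ 0.4393 -0.1691  0.0821] 16.732146648896524 [-7.4355 -0.9757  0.0416]
```

The wheel is stopped hard: 26 N at the knob, with the commanded motion not followed. The stone is clamped, so I'll release and rise.

Request:
move_arm(increments=[0,0,0,0,0,0,0.05,0,0,0,0,0,0,0.05,0,0,0,0,0,0,0.05,0,0,0,0,0,0,0.05,0,0,0,-0.03,0,0,0.05,0,0,0,-0.06,0,0,0.05,0,0,0,-0.1,0,0,0.05,0,0,0,-0.13,0,0,0.05,0,0,0,-0.13,0,0,0.05])

```text
time_s: 7.93
tcp_pos: [0.4435, -0.1651, 0.2183]
ee_rot: [[0.012, -0.967, 0.254], [-0.002, 0.254, 0.967], [-1.0, -0.012, 0.001]]
wrist_force: [-0.2, -0.2, -0.4]
gripper_width: 0.573
```

Run:
```python
from h import *
s=r.sense();print(s['tcp_pos'],s['gripper_width']*87,s['wrist_force'])
show([[.507,.2214,.2],[.507,.2214,.11]],Rt(-7))
```

```text
[ 0.4435 -0.1651  0.2183] 49.835153575834404 [-0.2341 -0.1867 -0.4225]
[-7.6998, 0.0006, 0.6912, 0.0182, 0.0369, 0.39]
[-7.6998, 0.0006, 0.6912, 0.1082, 0.038, 0.3899]
```

Request:
move_arm(increments=[-6,0,0.7,0.018,0.037,0.39,0.05,-6,0,0.7,0.018,0.037,0.39,0.05,-6,0,0.7,0.018,0.037,0.39,0.05,-6,0,0.7,0.018,0.037,0.39,0.05,-6,0,0.7,0.018,0.037,0.39,0.05,-6,0,0.7,0.018,0.037,0.39,0.05,-6,0,0.7,0.018,0.037,0.39,0.05,-6,0,0.7,0.018,0.037,0.39,0.05,-6,0,0.7,0.018,0.037,0.39,0.05,-6,0,0.7,0.018,0.037,0.39,0.05,-6,0,0.7,0.018,0.037,0.39,0.05,-6,0,0.7,0.018,0.037,0.39,0.05])

```text
time_s: 8.93
tcp_pos: [0.5033, 0.2221, 0.1928]
ee_rot: [[-0.015, -0.988, 0.151], [0.001, 0.151, 0.988], [-1.0, 0.015, -0.001]]
wrist_force: [0.2, -0.7, -0.1]
gripper_width: 0.576
```

Run:
```python
from h import *
s=r.sense();print(s['tcp_pos'],s['gripper_width']*87,s['wrist_force'])
show([[.507,.2220,.2],[.507,.2220,.107]],Rt(-9))
T=r.capture('top');S=r.capture('side')
cv2.imwrite('pics/topfull8.png',T[:,:,::-1]);cv2.imwrite('pics/sidefull8.png',S[:,:,::-1])
cv2.imwrite('pics/t8v.png',cv2.resize(T[225:310,290:410,::-1],None,fx=6,fy=6,interpolation=cv2.INTER_CUBIC))
cv2.imwrite('pics/s8v.png',cv2.resize(S[220:310,310:410,::-1],None,fx=6,fy=6,interpolation=cv2.INTER_CUBIC))
cv2.imwrite('pics/s8b.png',cv2.resize(S[210:420,230:400,::-1],None,fx=2.8,fy=2.8,interpolation=cv2.INTER_CUBIC))
```

```text
[0.5033 0.2221 0.1928] 50.119638329016794 [ 0.2344 -0.6621 -0.0979]
[0.2928, -0.0831, -0.8354, -0.0073, -0.0036, 0.0005]
[0.2928, -0.0831, -0.8354, 0.0857, -0.0049, 0.0006]
```

View pics/t8v.png

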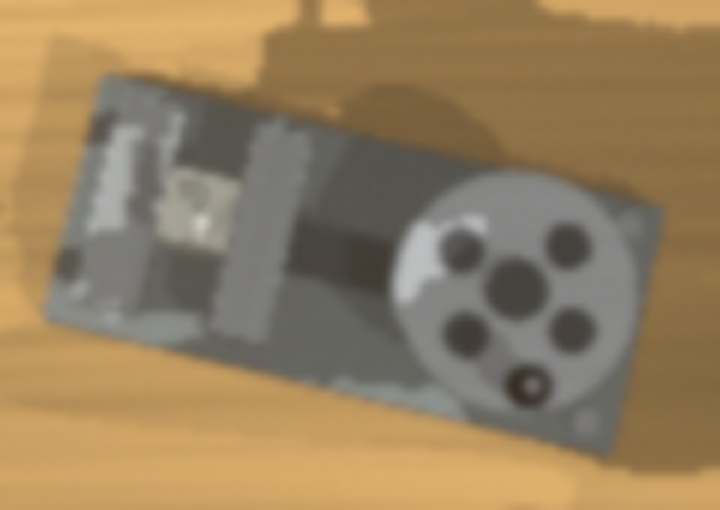

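View pics/s8v.png

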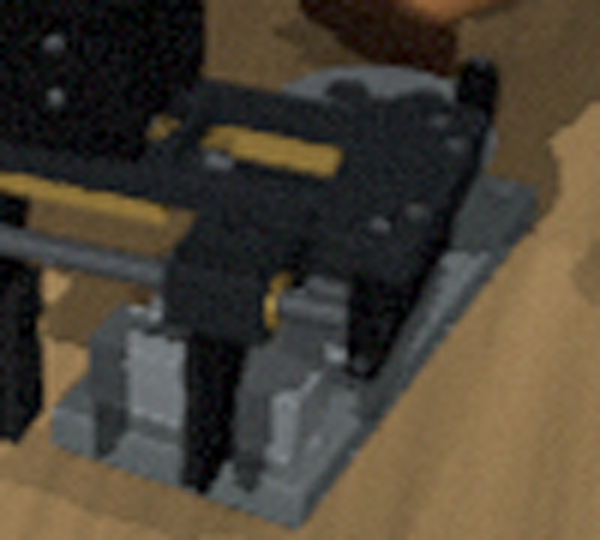

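View pics/s8b.png

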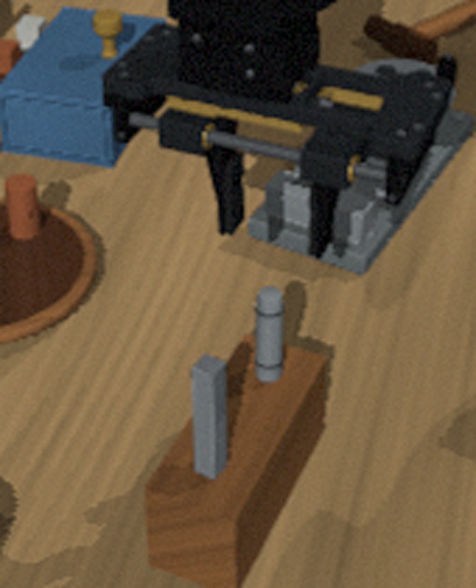

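The top view shows the front jaw meeting the stone and the stone meeting the back jaw, with the knob at (529,385). The fingers hover aligned over the marker. Descending next.

Request:
move_arm(increments=[0,0,-0.8,0.02,-0.005,0,0.05,0,0,-0.8,0.045,-0.005,0,0.05,0,0,-0.8,0.065,-0.005,0,0.05,0,0,-0.8,0.084,-0.005,0,0.05,0,0,-0.8,0.084,-0.005,0,0.05,0,0,-0.8,0.084,-0.005,0,0.05,0,0,-0.8,0.084,-0.005,0,0.05])

```text
time_s: 9.62
tcp_pos: [0.5091, 0.2206, 0.1112]
ee_rot: [[0.004, -0.988, 0.154], [0.001, 0.154, 0.988], [-1.0, -0.003, 0.002]]
wrist_force: [1.2, 0.3, 1.3]
gripper_width: 0.573
```

Run:
```python
from h import *
s=r.sense();print(s['tcp_pos'],s['gripper_width']*87,s['wrist_force'])
show([[.507,.2220,.107]],Rt(-9))
S=r.capture('side')
cv2.imwrite('pics/s9b.png',cv2.resize(S[210:420,230:400,::-1],None,fx=2.8,fy=2.8,interpolation=cv2.INTER_CUBIC))
```

```text
[0.5091 0.2206 0.1112] 49.88017239999192 [1.2331 0.2896 1.3065]
[0.1454, 0.1008, 0.1961, 0.0042, 0.0023, 0.001]
```

View pics/s9b.png

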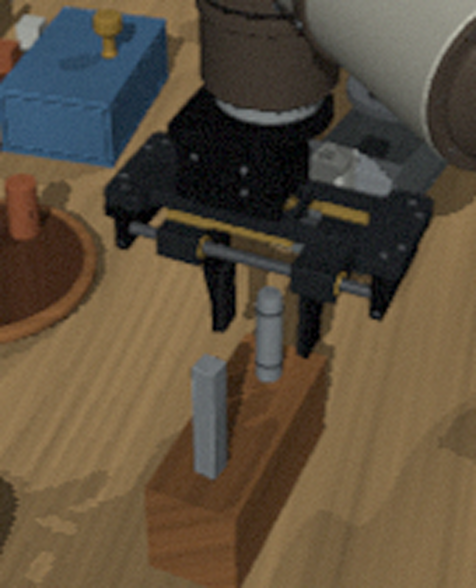

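Request:
move_arm(increments=[0,0,0.2,0.004,0.002,0.001,0.05,0,0,0.2,0.004,0.002,0.001,0.05,0,0,0.2,0.004,0.002,0.001,0.0,0,0,0.2,0.004,0.002,0.001,0.0,0,0,0.2,0.004,0.002,0.001,0.0,0,0,0.2,0.004,0.002,0.001,0.0,0,0,0.2,0.004,0.002,0.001,0.0,0,0,0.2,0.004,0.002,0.001,0.0])

```text
time_s: 10.33
tcp_pos: [0.5066, 0.2224, 0.1058]
ee_rot: [[-0.002, -0.988, 0.153], [0.001, 0.153, 0.988], [-1.0, 0.002, 0.001]]
wrist_force: [-0.6, 1.0, 0.5]
gripper_width: 0.207
```

Run:
```python
from h import *
s=r.sense();print(s['tcp_pos'],s['gripper_width']*87,s['wrist_force'],s['ee_rot'])
S=r.capture('side')
cv2.imwrite('pics/s10b.png',cv2.resize(S[210:420,230:400,::-1],None,fx=2.8,fy=2.8,interpolation=cv2.INTER_CUBIC))
```

```text
[0.5066 0.2224 0.1058] 18.03071623267246 [-0.5791  0.9704  0.5116] [[-0.0015 -0.9882  0.1531]
 [ 0.0009  0.1531  0.9882]
 [-1.      0.0016  0.0006]]
```

View pics/s10b.png

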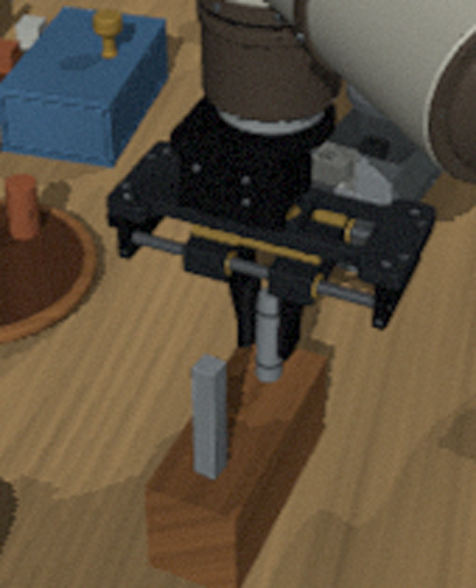

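The grip is on the 18.0 mm handle. Lifting straight up.

Request:
move_arm(increments=[0,0,0,-0.015,0,0,0,0,0,0,-0.03,0,0,0,0,0,0,-0.05,0,0,0,0,0,0,-0.07,0,0,0,0,0,0,-0.09,0,0,0,0,0,0,-0.11,0,0,0,0,0,0,-0.13,0,0,0,0,0,0,-0.13,0,0,0,0,0,0,-0.13,0,0,0,0,0,0,-0.13,0,0,0])

```text
time_s: 11.22
tcp_pos: [0.506, 0.2219, 0.2346]
ee_rot: [[-0.004, -0.988, 0.154], [0.0, 0.154, 0.988], [-1.0, 0.004, -0.0]]
wrist_force: [0.1, 0.8, -2.4]
gripper_width: 0.199
```

Run:
```python
from h import *
s=r.sense();print(s['tcp_pos'],s['gripper_width']*87,s['wrist_force'])
T=r.capture('top');S=r.capture('side')
cv2.imwrite('pics/s11.png',cv2.resize(S[130:420,180:450,::-1],None,fx=2,fy=2,interpolation=cv2.INTER_CUBIC))
cv2.imwrite('pics/t11.png',T[:,:,::-1])
cv2.imwrite('pics/t11v.png',cv2.resize(T[240:280,305:355,::-1],None,fx=14,fy=14,interpolation=cv2.INTER_CUBIC))
cv2.imwrite('pics/s11v.png',cv2.resize(S[230:310,315:395,::-1],None,fx=7,fy=7,interpolation=cv2.INTER_CUBIC))
# stale predicted spot: vise frame
c=np.array([.496,-.1106]);a=np.radians(-14.9);X=np.array([np.cos(a),np.sin(a)]);Y=np.array([-np.sin(a),np.cos(a)])
O=c+.065*Y;print('vise O',O,'spot vise before',[(np.array([.5215,-.047])-O)@X,(np.array([.5215,-.047])-O)@Y])
```

```text
[0.506  0.2219 0.2346] 17.27837409030782 [ 0.0815  0.836  -2.3947]
vise O [ 0.5127 -0.0478] spot vise before [np.float64(0.00828894437805521), np.float64(0.0030184048702812964)]
```

View pics/s11.png

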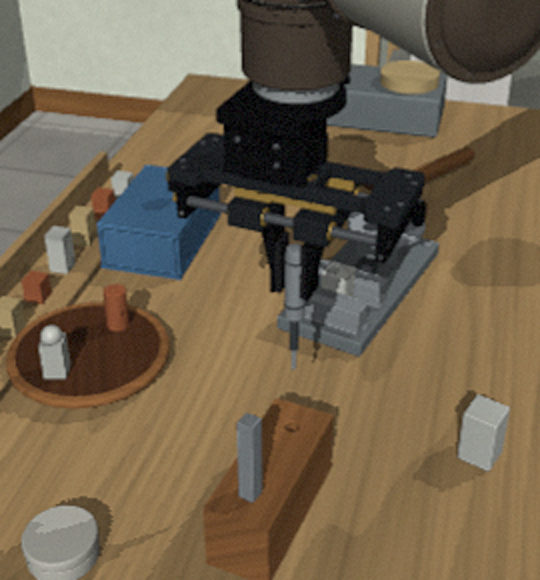

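View pics/t11v.png

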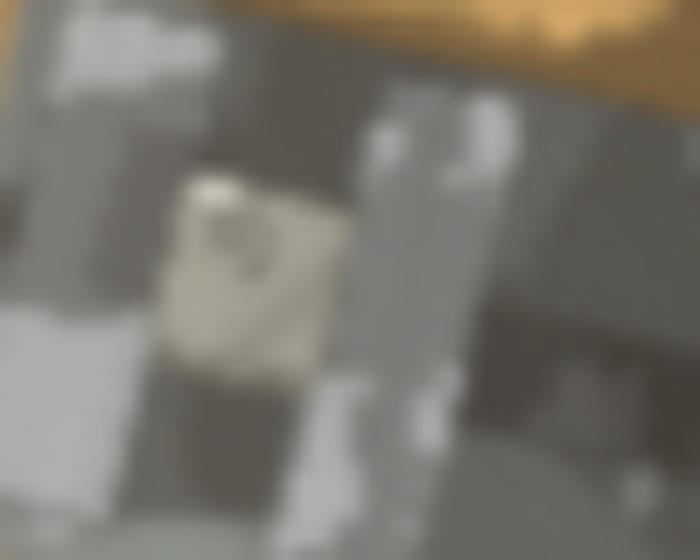

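View pics/s11v.png

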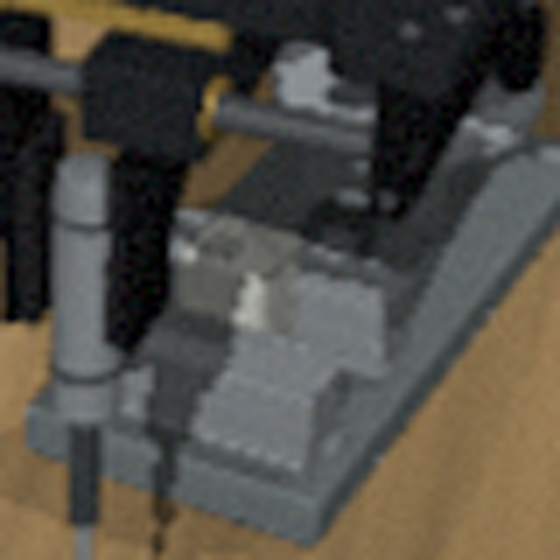

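Run:
```python
from h import *
O=np.array([.5127,-.0478]);a=np.radians(-14.9);X=np.array([np.cos(a),np.sin(a)]);Y=np.array([-np.sin(a),np.cos(a)])
v=lambda p:np.round([(p[:2]-O)@X,(p[:2]-O)@Y],4)
t=lambda x,y:cc((x,y),14,305,240); sd=lambda x,y:cc((x,y),7,315,230)
for nm,p in dict(spot=(240,237),TL=(183,178),TR=(352,205),BR=(305,388),BL=(155,366)).items():
    w=onz('top',t(*p),.07);print(nm,w[:2],v(w))
w=onz('side',sd(233,243),.07);print('side spot',w,v(w),tri(t(240,237),sd(233,243)))
# back jaw face, earlier clear image
for p in((185,103),(137,310)):
    w=onz('top',cc(p,6,290,225),.05);print('backface',w[:2],v(w))
s=r.sense();R=s['ee_rot'];print('pred tip',s['tcp_pos']+.0958*R[:,0],proj('side',s['tcp_pos']+.0958*R[:,0])[0],'img tip',(180+294/2,130+366/2))
```

```text
spot [ 0.5232 -0.0419] [0.0086 0.0085]
TL [ 0.5339 -0.032 ] [0.0165 0.0207]
TR [ 0.5284 -0.0617] [ 0.0188 -0.0094]
BR [ 0.4963 -0.0526] [-0.0146 -0.0089]
BL [ 0.5008 -0.0264] [-0.017   0.0176]
side spot [ 0.5184 -0.0449  0.07  ] [0.0047 0.0043] (array([ 0.5205, -0.0421,  0.072 ]), np.float64(0.005105574750703509))
backface [ 0.5627 -0.0398] [0.0462 0.0206]
backface [ 0.4763 -0.0178] [-0.0429  0.0197]
pred tip [0.5056 0.2217 0.1383] [326.7297 314.4023] img tip (327.0, 313.0)
```

Run:
```python
from h import *
R=Rt(-14.9,20)
tip=np.array([.5225,-.0425,.095]);p=tip-.0958*R[:,0];print(p,R)
show([p+[0,0,.03],p],R)
```

```text
[ 0.4908 -0.0341  0.185 ] [[ 0.3305 -0.9081  0.2571]
 [-0.0879  0.2416  0.9664]
 [-0.9397 -0.342   0.    ]]
[6.0295, 0.9644, -20.2171, 0.0194, -0.0244, -0.2551]
[6.0295, 0.9644, -20.2171, 0.0494, -0.0245, -0.2551]
```

Request:
move_arm(increments=[1,0,0,0,-0.003,-0.03,0,2,0,-3,0.002,-0.006,-0.06,0,3,0,-7,0.005,-0.009,-0.095,0,4,0,-12,0.008,-0.013,-0.13,0,5,0.5,-16,0.011,-0.017,-0.17,0,6,1,-20.2,0.015,-0.021,-0.21,0,6,1,-20.2,0.019,-0.0245,-0.24,0,6,1,-20.2,0.019,-0.0245,-0.255,0,6,1,-20.2,0.025,-0.0245,-0.255,0,6,1,-20.2,0.035,-0.0245,-0.255,0,6,1,-20.2,0.045,-0.0245,-0.255,0,6,1,-20.2,0.045,-0.0245,-0.255,0])

```text
time_s: 12.32
tcp_pos: [0.4901, -0.034, 0.1877]
ee_rot: [[0.327, -0.909, 0.257], [-0.089, 0.241, 0.966], [-0.941, -0.339, -0.001]]
wrist_force: [-0.3, -0.7, -1.5]
gripper_width: 0.199
```

Run:
```python
from h import *
s=r.sense();print(s['tcp_pos'],s['gripper_width']*87,s['wrist_force']);R=s['ee_rot'];print(R)
print('pred tip',s['tcp_pos']+.0958*R[:,0])
T=r.capture('top');S=r.capture('side')
cv2.imwrite('pics/topf12.png',T[:,:,::-1]);cv2.imwrite('pics/sidef12.png',S[:,:,::-1])
cv2.imwrite('pics/t12v.png',cv2.resize(T[230:290,290:370,::-1],None,fx=9,fy=9,interpolation=cv2.INTER_CUBIC))
cv2.imwrite('pics/s12v.png',cv2.resize(S[220:310,305:405,::-1],None,fx=6,fy=6,interpolation=cv2.INTER_CUBIC))
```

```text
[ 0.4901 -0.034   0.1877] 17.315692010860698 [-0.2903 -0.7    -1.5135]
[[ 0.3273 -0.9093  0.2571]
 [-0.0885  0.2414  0.9664]
 [-0.9408 -0.3391 -0.0015]]
pred tip [ 0.5215 -0.0424  0.0976]
```

View pics/t12v.png

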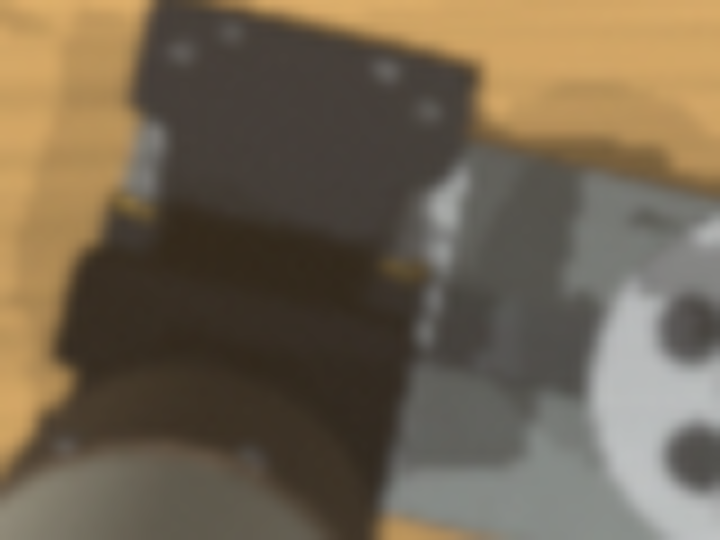

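View pics/s12v.png

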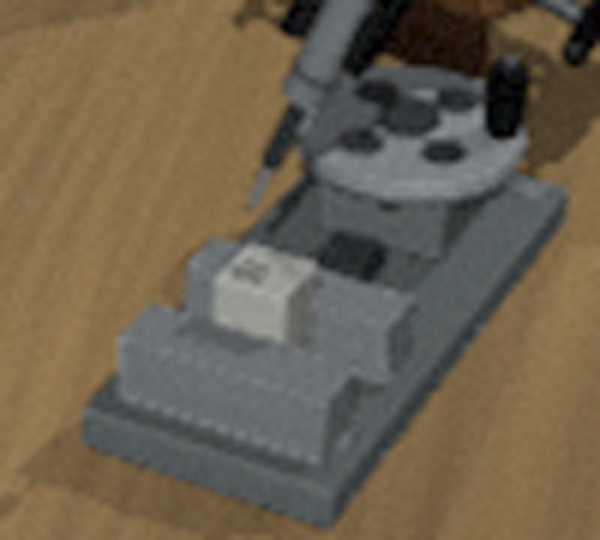

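Run:
```python
from h import *
s=r.sense();R=s['ee_rot'];tip=s['tcp_pos']+.0958*R[:,0]
f=lambda P:(np.array(proj('side',P))-[305,220]+.5)*6-.5
print('tip pred',f(tip),'shaft base',f(s['tcp_pos']+.0358*R[:,0]))
O=np.array([.5127,-.0478]);a=np.radians(-14.9);X=np.array([np.cos(a),np.sin(a)]);Y=np.array([-np.sin(a),np.cos(a)])
W=lambda x,y,z:np.r_[O+x*X+y*Y,z]
print('spot hyp',f([W(.006,.009,.07),W(.0086,.0085,.07)]))
print('stone corners hyp',f([W(-.014,.02,.07),W(.016,.02,.07),W(.016,-.01,.07),W(-.014,-.01,.07)]))
print('back jaw inner corners',f([W(-.045,.02,.05),W(.045,.02,.05),W(-.045,.048,.05),W(.045,.048,.05)]))
print('plate',f([W(-.055,.06,.02),W(.055,.06,.02),W(-.055,-.19,.02)]))
S=cv2.imread('pics/sidef12.png')
cv2.imwrite('pics/s12z.png',cv2.resize(S[245:285,325:370],None,fx=16,fy=16,interpolation=cv2.INTER_CUBIC))
```

```text
tip pred [[248.0024 206.5791]] shaft base [[302.5635  93.2307]]
spot hyp [[251.3761 273.219 ]
 [245.9756 270.7599]]
stone corners hyp [[285.3244 301.5506]
 [215.6845 279.957 ]
 [250.0946 242.8815]
 [318.6715 263.6058]]
back jaw inner corners [[356.2035 367.197 ]
 [149.1645 301.5371]
 [325.1435 405.5072]
 [115.106  337.2486]]
plate [[331.9487 494.1646]
 [ 77.5066 407.9019]
 [569.8775 185.7724]]
```

View pics/s12z.png

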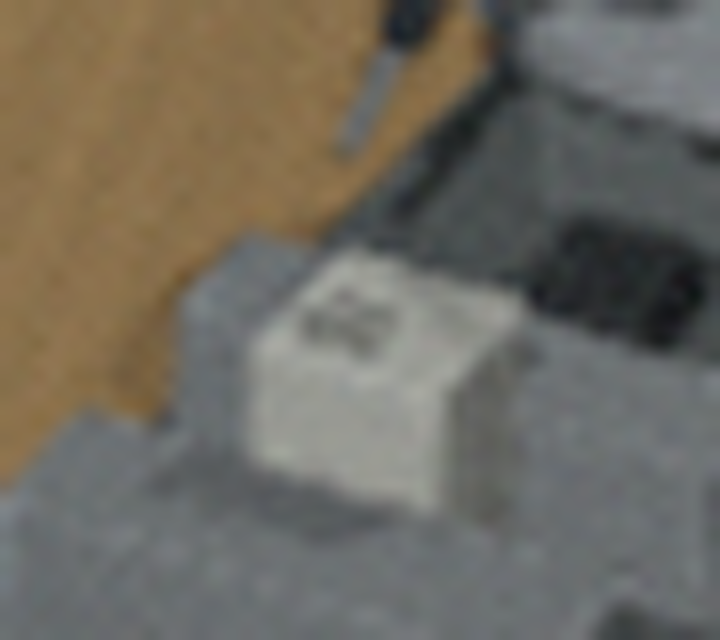

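Run:
```python
from h import *
s=r.sense();R=Rt(-14.9,20);x=R[:,0]
spot=np.array([.5208,-.0406,.07]);corr=np.array([-.0008,.0004,0])
p=spot-corr-x*(.0958+.010);print(s['tcp_pos'],p);show([p],R)
```

```text
[ 0.4916 -0.0333  0.1898] [ 0.4866 -0.0317  0.1694]
[0.0594, 0.0407, 0.0189, 0.0174, 0.0119, 0.0002]
```

Request:
move_arm(increments=[0,0,0,0.008,0.006,0,0,0,0,0,0.017,0.012,0,0,0,0,0,0.017,0.012,0,0,0,0,0,0.017,0.012,0,0,0,0,0,0.017,0.012,0,0,0,0,0,0.017,0.012,0,0])

```text
time_s: 12.92
tcp_pos: [0.4875, -0.0316, 0.1715]
ee_rot: [[0.335, -0.907, 0.256], [-0.086, 0.241, 0.967], [-0.938, -0.345, 0.003]]
wrist_force: [0.1, 0.6, -0.5]
gripper_width: 0.196
```

Run:
```python
from h import *
S=r.capture('side')
s=r.sense();R=Rt(-14.9,20);x=R[:,0]
spot=np.array([.5208,-.0406,.07]);corr=np.array([-.0008,.0004,0])
p=spot-corr-x*(.0958+.010);print(s['tcp_pos'],p,s['wrist_force']);show([p],R)
f=lambda P:(np.array(proj('side',P))-[325,235]+.5)*16-.5
print('tip pred',f(s['tcp_pos']+.0958*s['ee_rot'][:,0]),'spot',f(spot))
cv2.imwrite('pics/s13z.png',cv2.resize(S[235:285,325:370,::-1],None,fx=12,fy=12,interpolation=cv2.INTER_CUBIC))
```

```text
[ 0.4873 -0.0317  0.1714] [ 0.4866 -0.0317  0.1694] [ 0.1032  0.9194 -0.697 ]
[-0.0023, 0.1572, 0.1986, 0.0016, 0.0013, -0.0002]
tip pred [[362.6033 427.6732]] spot [[351.1912 489.5979]]
```

View pics/s13z.png

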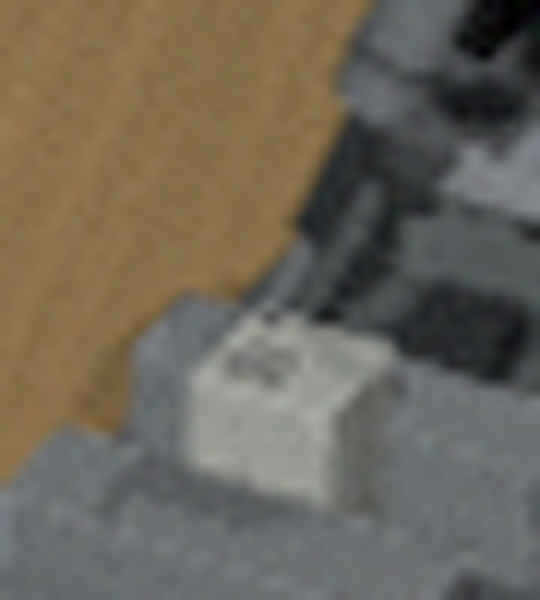

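The tip sits about 10 mm short of the dot along its axis: tip at crop (270,318), ring centre at (263,362), both within 0.3 px of prediction. Pressing in gently.

Request:
move_arm(increments=[0,0,0,0.002,0.001,0,0,0,0,0,0.004,0.001,0,0,0,0,0,0.006,0.001,0,0,0,0,0,0.008,0.001,0,0,0,0,0,0.01,0.001,0,0,0,0,0,0.012,0.001,0,0,0,0,0,0.014,0.001,0,0,0,0,0,0.014,0.001,0,0,0,0,0,0.014,0.001,0,0,0,0,0,0.014,0.001,0,0])

```text
time_s: 13.8
tcp_pos: [0.4904, -0.033, 0.1571]
ee_rot: [[0.333, -0.907, 0.257], [-0.087, 0.242, 0.967], [-0.939, -0.344, 0.002]]
wrist_force: [-0.8, 0.6, 0.5]
gripper_width: 0.199
```

Run:
```python
from h import *
S=r.capture('side')
s=r.sense();R=Rt(-14.9,20);x=R[:,0]
spot=np.array([.5208,-.0406,.07]);corr=np.array([-.0004,.0002,0])
p=spot-corr-x*(.0958-.005);print(s['tcp_pos'],p,s['wrist_force'],s['gripper_width']*87);show([p],R)
v=s['tcp_pos']+.0958*s['ee_rot'][:,0];print('virtual tip',v,'pushed',(.07-v[2])/.94)
cv2.imwrite('pics/s14z.png',cv2.resize(S[225:285,325:380,::-1],None,fx=10,fy=10,interpolation=cv2.INTER_CUBIC))
```

```text
[ 0.4904 -0.0331  0.1572] [ 0.4912 -0.0328  0.1553] [-0.6382  0.3921  0.5608] 17.162140900805717
[-0.0046, 0.101, 0.1216, 0.002, -0.0001, 0.0004]
virtual tip [ 0.5222 -0.0414  0.0672] pushed 0.002973354215320651
```

View pics/s14z.png

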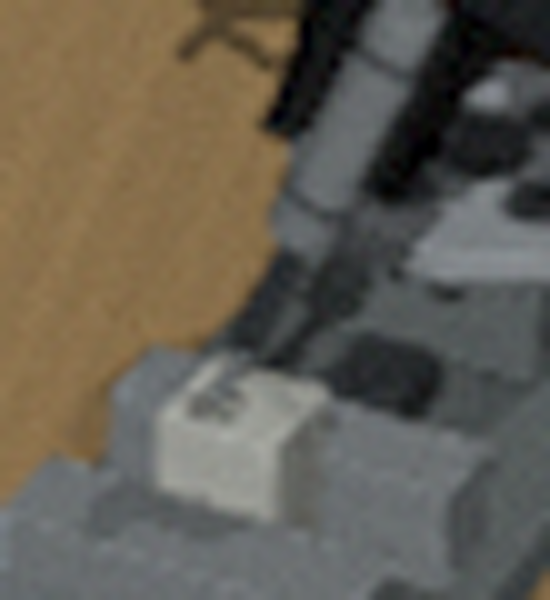

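Run:
```python
from h import *
S=r.capture('side');s=r.sense();R=s['ee_rot'];v=s['tcp_pos']+.0958*R[:,0];x=R[:,0]
c=v-x*(.07-v[2])/x[2]*-1
c=v+x*((.07-v[2])/x[2]);print('contact pt',c,s['wrist_force'])
f=lambda P:(np.array(proj('side',P))-[330,250]+.5)*20-.5
print(f([c,[.5208,-.0406,.07]]))
cv2.imwrite('pics/s15z.png',cv2.resize(S[250:280,330:365,::-1],None,fx=20,fy=20,interpolation=cv2.INTER_CUBIC))
```

```text
contact pt [ 0.5213 -0.0411  0.07  ] [-0.6192  0.5964 -0.5817]
[[335.8574 309.3179]
 [339.114  312.1224]]
```

View pics/s15z.png

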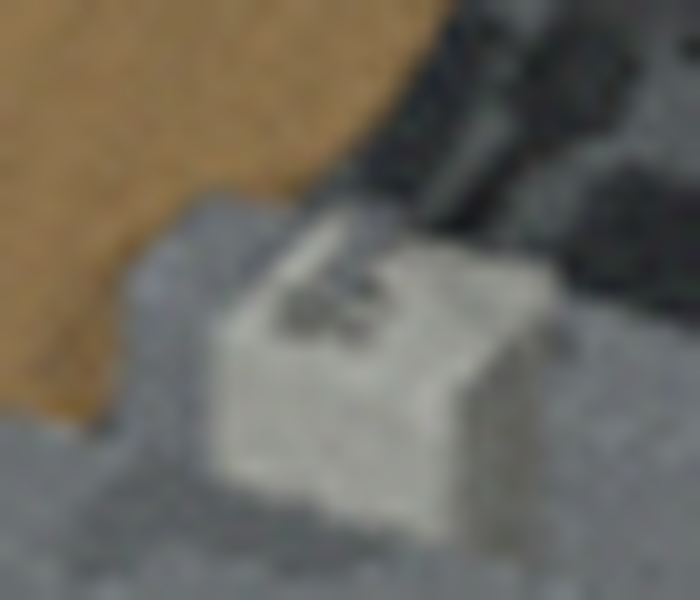

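Contact is uncertain because the force noise is about ±0.6 N. Advancing another 3 mm, then checking with averaged forces.

Request:
move_arm(increments=[0,0,0,0.001,0,0,0,0,0,0,0.002,0,0,0,0,0,0,0.003,0,0,0,0,0,0,0.003,0,0,0,0,0,0,0.003,0,0,0,0,0,0,0.003,0,0,0])

```text
time_s: 14.4
tcp_pos: [0.4915, -0.0332, 0.1544]
ee_rot: [[0.333, -0.907, 0.257], [-0.087, 0.241, 0.967], [-0.939, -0.344, 0.002]]
wrist_force: [-0.9, 0.6, 2.0]
gripper_width: 0.196
```

```bash
cat > chk.py <<'E'
from h import *
import sys
F=[];P=[]
for i in range(12):
    S=r.capture('side');s=r.sense();F.append(s['wrist_force']);P.append(s['tcp_pos'])
print('F mean',np.mean(F,0),'std',np.std(F,0),'M',s['moment'],'t',s['time_s'])
R=s['ee_rot'];x=R[:,0];v=np.mean(P,0)+.0958*x
c=v+x*((.07-v[2])/x[2]);print('tcp',np.mean(P,0),'contact',c,'virtual push',(v[2]-.07)/x[2],x)
f=lambda P:(np.array(proj('side',P))-[330,240]+.5)*16-.5
print(f([c,[.5208,-.0406,.07]]))
cv2.imwrite(sys.argv[1],cv2.resize(S[240:276,330:370,::-1],None,fx=16,fy=16,interpolation=cv2.INTER_CUBIC))
E
python3 chk.py pics/s16z.png
```

```text
F mean [-0.879  -0.0547  1.9572] std [0.3816 0.4036 0.4358] M [ 0.223   0.6289 -0.0268] t 15.0
tcp [ 0.4915 -0.0332  0.1543] contact [ 0.5214 -0.041   0.07  ] virtual push 0.005988552800568342 [ 0.3329 -0.0866 -0.939 ]
[[268.0205 407.5558]
 [271.1912 409.5979]]
```

View pics/s16z.png

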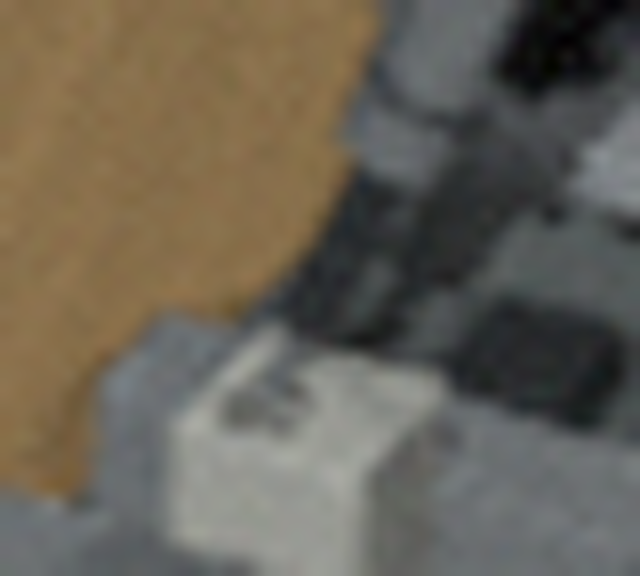

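The measured push agrees with the target: about 2.9 N directed along the marker's axis, which puts the nose about 5 mm in. The contact point is within 1 mm of the dot estimate and steady. Handing in.

```bash
python3 -c "
from station import r
print(r.finish_job()); s=r.sense(); print(s['time_s'],s['wrist_force'],s['gripper_width']*87)"
```

```text
the job is handed in; nothing more can be done
None
the job is handed in; nothing more can be done
```

I wound the handwheel about 5.6 rad clockwise until it stopped hard, then lifted the marker out and handed in with its point held on the dot. No verdict was reported.

**Clamp:** At the stop the knob took about 26 N and the arm no longer followed the command. Afterwards, both views showed the stone against the back jaw's face and the front jaw against the stone. I had no direct reading of the clamp force after letting go of the knob.

**Marker at hand-in (job time 15.0 s):**

| Check | Result |
|---|---|
| Grip on the handle | about 17–18 mm opening, against the 18 mm handle |
| Lean | about 20° towards the front |
| Push on the stone | about 2.9 N, directed along the marker's axis |
| Nose pushed in | about 5 mm from the force, 6 mm from the arm's position |
| Tip to dot | about 1 mm apart by calculation |

**Checks that were weaker or disagreed:**
- The gripper hid the spot from the top camera at the end, so the last tip check used only the side view, where tip and dot agreed to within about 0.3 pixel.
- Single force readings scattered by about 0.4–0.6 N, so I averaged 12 of them.
- The two nose estimates differ by about 1 mm; both are within the 2 to 8.5 mm limits.
- My first contact check was unclear, so I pressed in 3 mm more.

The chisel and other bystanders showed no sign of having moved in the pictures I looked at, but I did not measure them at the end.

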